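# Turn the banding wheel and point out the chip

### The job

Show a student the damage on the blue plate: with your fingertips pressed on the bare metal of the banding wheel it stands on, turn the wheel until the unmended chip in the plate's rim (the bite showing pale clay, not the one filled with gold) is on your side, facing straight towards you, and take your fingers off so that the wheel stands still. Then point at that chip: fingers pointing down, hold the fingertips just above it, about a finger's breadth clear, for a good two seconds, and finish still pointing. The lacquer on the plate is wet, so never touch the plate itself, pick nothing up, and leave everything else on the table where it is.

Things in the scene. Friction and masses are not known exactly. Their poses are not given: they have to be found in the camera images.
- wheel_stand: Banding wheel (potter's turntable): dark cast base fixed to the table, 172 mm wide, under a round dark-grey metal head 250 mm across and 12 mm thick, its flat top 88 mm above the table. Origin: on the table, on the wheel's axis; axes parallel to the world's. A chip facing you lies from the axis towards -x, within 25 degrees. Bare metal to lay fingertips on: radius 80 to 125 mm (plate inside).
- wheel (a joint): Angle of the wheel's head in rad, positive anticlockwise from above; any start value, many turns either way, no spring, light drag (0.015 N m). Closed fingertips kept pressed on its bare ring (5 to 15 N; aim about 1 mm below the metal, for a light touch slips) and moved slowly on a circle about the axis carry it and the plate round; lifted off, it stays put.
- plate: Round dark-blue glazed plate, 150 mm across, 27.5 mm high, about 0.3 kg, loose on the wheel's head within 5 mm of its axis. Origin: centre of its underside. Its -x axis points to the unmended chip: at yaw 0 the chip faces the robot. A second chip, filled with gold, with gold lines running inward, lies 132 degrees anticlockwise (from above) of the bare one. Wet lacquer: do not touch.
- chip (a point): The unmended chip: a bite about 28 mm wide and 14 mm deep missing from the blue plate's rim, its broken face pale cream clay. The point is in the middle of the missing piece, 69 mm from the plate's centre, at the height of the rim's top (27 mm above the wheel's head, 115 mm above the table).
- steel_bowl: Loose bystander: round steel bowl, 110 mm across, 45 mm high. Origin: centre of its underside.
- mug: Loose bystander: dark red-brown mug, 76 mm across, 80 mm high, with a handle. Origin: centre of its underside.
- squeeze_bottle: Loose bystander: white squeeze bottle with a nozzle, 58 mm across, 145 mm high. Origin: centre of its underside.
- black_dish: Loose bystander: black lacquer dish with gold leaves, 125 mm across, 16 mm high. Origin: centre of its underside.
- tube_green: Loose bystander: lying metal tube of lacquer with a green band and white cap, 125 x 38 x 24 mm. Origin: centre of its underside.
- tube_red: Loose bystander: lying metal tube of lacquer with a red band and white cap, 125 x 38 x 24 mm. Origin: centre of its underside.
- tape_roll: Loose bystander: yellow roll of tape lying flat, 48 mm across, 18 mm high. Origin: centre of its underside.
- brush: Loose bystander: wooden brush lying flat, about 190 mm long. Origin: centre of its underside.
Things that resemble listed ones, but are neither listed nor needed, are in the scene too. Leave any brown or pink look-alike of the plate alone.

How it is judged:
By the outcome, as a careful person would: the job done as asked, in the order asked, and still so for the second after the job is handed in, with the robot touching nothing.
It also fails if it takes over 50 s, if anything falls off the work surface, if the arm or the gripper's body presses on something with over 40 N, if the wrist force passes 120 N, or if a joint passes its speed limit or range.

### The arm

A 7-joint arm with a two-finger parallel gripper is mounted at the origin on the work surface. World frame = base frame: x ahead of the robot, y to its left, z up, the work surface at z = 0. Lengths are in mm, angles in rad, forces in N, time in s.
With the tool pointing down it reaches from about 400 to 875 mm from the base axis. Payload 4.4 kg.
Tool frame: the origin (TCP) lies between the finger pads, 19 mm behind the fingertips; this is the grasp point; z points along the fingers, y is the line along which they close (so a half turn about z gives the same grasp; the last joint's range is limited). The gripper opens to 85 mm and grips with 20 to 120 N. Pads are 22 mm wide; open, the fingers measure 114 mm over their backs; the gripper's body (76 mm by 85 mm) begins 54 mm behind the grasp point. The pads swing forward as they close: fully open they stand 13 mm farther back than shut.
Start: joints at [1.067, 0.628, 0.038, 1.517, -0.027, 0.996, -0.02], TCP at [275.594, -588.698, 250.013] pointing down, gripper open.
Joint ranges: [-3.06, 3.06], [-0.37, 2.12], [-1.25, 1.32], [0.18, 2.47], [-1.1, 4.24], [0.23, 1.98], [-2.94, 2.94]. Speed limits (rad/s): [2.57, 2.57, 3.14, 3.14, 3.14, 3.14, 3.14].

### API

Orientations are given as [roll, pitch, yaw] about the fixed x, y, z axes, in that order (R = Rz(yaw) Ry(pitch) Rx(roll)).
In Python, from cell import ctrl gives the robot as it stands.
- The arm moves only by the tool step_arm, never from a script. Its argument "plan" is a list of rows, each an object of numbers: "dx", "dy", "dz": the shift along the tool's x, y, z scaled (see below); "ax", "ay", "az": the turn, a rotation vector about the tool's x, y, z scaled (see below); "gripper": the opening, from 0 (shut) to 1 (fully open). A call has 1 to 20 rows; each row shifts and turns the commanded pose from where the row before left it, along the tool's axes as they then stand; what a row does not reach is not made up. The controller multiplies each number of a shift by 0.3 m and each number of a turn by 90 degrees. A row lasts 1/8 s, in which the tool goes at most 62.5 mm and 10.7 degrees, less where a joint would pass 70% of its speed; a pose out of reach is approached as far as the arm can. A call with a number of a shift or a turn outside -1 to 1 is refused whole. A call with a gripper value outside its range is refused whole. The fingers move at their own pace and stop on an object; the grip force is fixed at half the most. Time passes only in rows, so rows that do not move let the fingers close. It gives the time, the measured TCP pose, the force, the opening and the grip force at its end, in the units of the state.
- ctrl.read_state(): the state, without advancing time (a new reading comes with each control period).
- ctrl.get_image(name): name is "scene" or "top" or "wrist"; returns a dict with "color" (420x560x3 uint8, red, green, blue), "range_z" (420x560 float32, mm along the optical axis (not along the pixel's ray), 0 where there is no reading), "fx", "fy", "cx", "cy" (pixels), "T" (4x4, takes a point from camera to world coordinates); the wrist camera has in their place "T_tool_cam" (4x4, takes a point from camera to tool coordinates, whose origin is the TCP and whose axes are the flange's). Camera axes: x right, y down, z forward; pixel columns grow to the right and rows downward; lengths in mm; the calibration is good to about 2 mm. A picture is of the moment at which its call begins: read the wrist's pose just before it.
- ctrl.finish_job(): hands the job in; it is judged then, once.
The state is a dict: "clock": time; "qpos": joint angles; "qd": joint speeds; "tau": joint torques, N m; "eef_pos": TCP position; "tool_rot": TCP orientation; "force": force on the tool from outside, world axes, zero at the start; "torque": the same for the moment, N m; "width": finger opening in mm; "gripper_force": force on a finger pad.
Only numpy, scipy, OpenCV 4.12 (cv2) and the standard library are available. Lean on these libraries where they do the work, as an engineer would, in place of code of your own. Each camera call takes 0.05 s, during which the arm holds its last target. There are 200 camera calls.

## Working session

There is one attempt and no reset: what is moved stays moved. The work goes in short steps, Python scripts to look and compute and a tool call to move; the robot and the scene stay as the last step left them, time stands still between calls to the robot, and variables do not carry over. Pictures are saved under pics/ and viewed, at most 10 in all, crops included, and the job is handed in when it is done.

Besides the shell and the picture viewer there is one more tool, called as a command line: name --argument value ..., lists and objects as JSON in quotes. step_arm: Moves the arm, as the interface text tells. Shifts and turns lie within -1 to 1; 1 stands for 0.3 m of shift or 90 degrees of turn. Its arguments: {"type":"object","properties":{"plan":{"type":"array"}},"required":["plan"]}

```bash
mkdir -p pics; cat > h.py <<'E'
import numpy as np, cv2
from cell import ctrl
def shot(n,f):
    im=ctrl.get_image(n); cv2.imwrite('pics/'+f,im['color'][:,:,::-1]); np.savez('pics/'+f[:-4],**{k:v for k,v in im.items()}); return im
def cloud(im,T):
    z=im['range_z'].astype(float); v,u=np.indices(z.shape)
    P=np.stack([(u-im['cx'])/im['fx']*z,(v-im['cy'])/im['fy']*z,z],-1)
    return P@T[:3,:3].T+T[:3,3]
E
python3 - <<'E'
from h import *
s=ctrl.read_state();print(s)
im=shot('top','top1.png');P=cloud(im,im['T'])
print(im['T'])
m=(abs(P[...,2]-88)<4)&(im['range_z']>0)
n,l,st,c=cv2.connectedComponentsWithStats(m.astype('uint8'))
for i in range(1,n):
    if st[i,4]>150: print(st[i],P[l==i].mean(0),P[l==i].min(0),P[l==i].max(0))
E
```

```text
{'clock': 0.0, 'qpos': array([ 1.06718811,  0.6293214 ,  0.03843823,  1.51840572, -0.02702598,
        0.9963372 , -0.01998756]), 'qd': array([-0.00075438, -0.00075416,  0.00102313, -0.00280245, -0.00048854,
       -0.00267367,  0.00154813]), 'tau': array([ 1.45738418e-04, -5.63399971e+01,  1.22628573e+00, -1.93443310e+01,
        1.10959390e-02,  1.05764242e-02,  1.22501604e-05]), 'eef_pos': array([ 275.34182855, -588.11553685,  249.09297071]), 'tool_rot': array([-3.13963856e+00,  1.62015785e-06,  4.37808684e-01]), 'force': array([ 0.99825403,  0.16874954, -0.21473097]), 'torque': array([ 0.0001451 ,  0.07780163, -0.01541201]), 'gripper_force': 0.0, 'width': 85.3783327733693}
[[-1.93254098e-02 -9.87416978e-01  1.56952985e-01  4.11630343e+02]
 [-9.99787231e-01  1.79528494e-02 -1.01581354e-02 -1.50646615e+01]
 [ 7.21256205e-03 -1.57115900e-01 -9.87553833e-01  1.06050418e+03]
 [ 0.00000000e+00  0.00000000e+00  0.00000000e+00  1.00000000e+00]]
[ 200  150  104  102 5035] [568.02961066  46.51178     88.51610957] [451.55693914 -77.92263957  84.03169089] [697.86942048 169.70694963  91.99703798]
[ 50 154   7  80 159] [598.05061957 520.7252423   88.16259166] [502.89942676 518.77490446  84.14851659] [695.14289077 523.00832411  91.9878843 ]
```

View pics/top1.png

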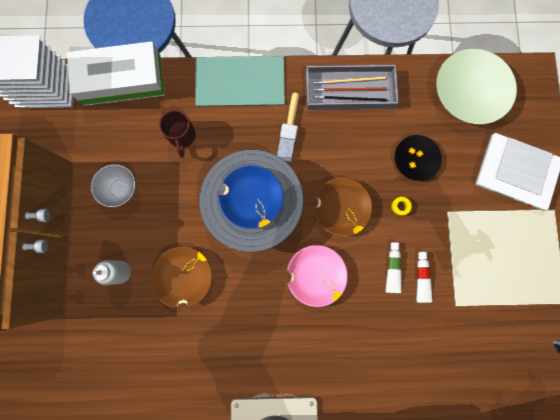

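The blue plate is on the wheel at (251,200). Its pale chip is at about (223,189), up and to the left, and the gold one is at (264,222). The brown plates at (343,207) and (182,277) and the pink one at (318,276) are look-alikes, so I'll leave them alone. Next I'll measure and confirm with an enlarged crop.

```bash
cat >> h.py <<'E'
def chip(im,T,c,rpl=(40,82)):
    """angles (deg) of pale clay and gold about c, plus plate centre from blue"""
    P=cloud(im,T); hsv=cv2.cvtColor(im['color'],cv2.COLOR_RGB2HSV).astype(int); H,S,V=[hsv[...,i] for i in range(3)]
    d=P[...,:2]-c; r=np.hypot(d[...,0],d[...,1]); ok=(im['range_z']>0)&(P[...,2]>84)&(P[...,2]<125)
    blue=ok&(H>100)&(H<130)&(S>130)&(r<95)
    pts=P[blue][:,:2].astype(np.float32); (bc,br)=cv2.minEnclosingCircle(pts)
    print('blue circ',bc,br,blue.sum())
    for nm,m in (('pale',ok&(r>rpl[0])&(r<rpl[1])&(V>150)&(S<110)&(H<35)),('gold',ok&(r<rpl[1])&(H>10)&(H<32)&(S>180)&(V>150)&(r>55))):
        if m.any():
            q=P[m].mean(0); vv,uu=np.nonzero(m); print(nm,m.sum(),'px',uu.mean(),vv.mean(),q,'ang c',np.degrees(np.arctan2(*(q[:2]-c)[::-1])),'ang plate',np.degrees(np.arctan2(*(q[:2]-np.array(bc))[::-1])), 'r',np.hypot(*(q[:2]-np.array(bc))))
E
python3 - <<'E'
from h import *
im=dict(np.load('pics/top1.npz'));P=cloud(im,im['T'])
m=(abs(P[...,2]-88)<4)&(im['range_z']>0); m[:,:150]=0
n,l,st,_=cv2.connectedComponentsWithStats(m.astype('uint8'));i=1+st[1:,4].argmax()
cs,_=cv2.findContours((l==i).astype('uint8'),cv2.RETR_EXTERNAL,cv2.CHAIN_APPROX_NONE)
k=max(cs,key=len)[:,0]; X=P[k[:,1],k[:,0],:2]
A=np.c_[2*X,np.ones(len(X))]
for _ in range(4):
    s=np.linalg.lstsq(A,(X**2).sum(1),rcond=None)[0]; c=s[:2]; r=np.sqrt(s[2]+c@c); e=abs(np.hypot(*(X-c).T)-r); A=A[e<4];X=X[e<4]
print('wheel',c,r,len(X), np.median(P[l==i][:,2]))
chip(im,im['T'],c)
cr=im['color'][140:260,190:310,::-1];cv2.imwrite('pics/crop1.png',cv2.resize(cr,(600,600),interpolation=2))
E
```

```text
wheel [574.82304415  46.59824874] 123.4462300295457 297 88.57027844604909
blue circ (581.1253051757812, 48.22017288208008) 78.04508972167969 2910
pale 42 px 232.0 194.45238095238096 [585.02360901  91.18588361 103.94252057] ang c 77.11387923526472 ang plate 84.81571537247905 r 43.142195943596064
gold 48 px 263.4166666666667 222.79166666666666 [515.16350675  17.32337524 113.88538719] ang c -153.86286075970867 ang plate -154.90140085150276 r 72.83935032526269
```

View pics/crop1.png

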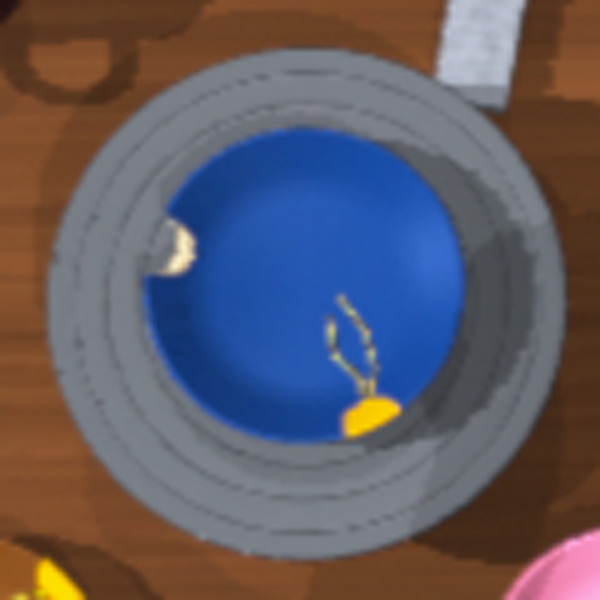

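The crop confirms it. The pale bite is at (172,248) in the crop, at about 75° in world terms. The gold fill at (372,415) is 132° anticlockwise of it, at about 208°. So the wheel needs about +105°, which I'll do along the near side, away from the brush.

step_arm --plan '[{"dx": 0.05,"dy": -0.05,"gripper": 0},{"dx": 0.1,"dy": -0.11,"gripper": 0},{"dx": 0.112,"dy": -0.119,"gripper": 0},{"dx": 0.112,"dy": -0.119,"gripper": 0},{"dx": 0.112,"dy": -0.119,"gripper": 0},{"dx": 0.112,"dy": -0.119,"gripper": 0},{"dx": 0.112,"dy": -0.119,"gripper": 0},{"dx": 0.112,"dy": -0.119,"gripper": 0},{"dx": 0.112,"dy": -0.119,"gripper": 0},{"dx": 0.112,"dy": -0.119,"gripper": 0},{"dx": 0.112,"dy": -0.119,"gripper": 0},{"dx": 0.112,"dy": -0.119,"gripper": 0},{"dx": 0.112,"dy": -0.119,"gripper": 0},{"dx": 0.112,"dy": -0.119,"gripper": 0},{"dx": 0.112,"dy": -0.119,"gripper": 0},{"dx": 0.1,"dy": -0.11,"gripper": 0},{"dx": 0.04,"dy": -0.05,"gripper": 0},{"gripper": 0}]'

```text
invalid input
```

step_arm --plan '[{"az": 0.108,"gripper": 0},{"az": 0.108,"gripper": 0},{"az": 0.108,"gripper": 0},{"az": 0.108,"gripper": 0},{"az": 0.108,"gripper": 0},{"az": 0.108,"gripper": 0},{"az": 0.108,"gripper": 0},{"az": 0.108,"gripper": 0},{"gripper": 0},{"gripper": 0}]'

```text
invalid input
```

step_arm --plan '[{"dx": 0.05,"dy": -0.05,"dz": 0,"ax": 0,"ay": 0,"az": 0,"gripper": 0},{"dx": 0.1,"dy": -0.11,"dz": 0,"ax": 0,"ay": 0,"az": 0,"gripper": 0},{"dx": 0.112,"dy": -0.119,"dz": 0,"ax": 0,"ay": 0,"az": 0,"gripper": 0},{"dx": 0.112,"dy": -0.119,"dz": 0,"ax": 0,"ay": 0,"az": 0,"gripper": 0},{"dx": 0.112,"dy": -0.119,"dz": 0,"ax": 0,"ay": 0,"az": 0,"gripper": 0},{"dx": 0.112,"dy": -0.119,"dz": 0,"ax": 0,"ay": 0,"az": 0,"gripper": 0},{"dx": 0.112,"dy": -0.119,"dz": 0,"ax": 0,"ay": 0,"az": 0,"gripper": 0},{"dx": 0.112,"dy": -0.119,"dz": 0,"ax": 0,"ay": 0,"az": 0,"gripper": 0},{"dx": 0.112,"dy": -0.119,"dz": 0,"ax": 0,"ay": 0,"az": 0,"gripper": 0},{"dx": 0.112,"dy": -0.119,"dz": 0,"ax": 0,"ay": 0,"az": 0,"gripper": 0},{"dx": 0.112,"dy": -0.119,"dz": 0,"ax": 0,"ay": 0,"az": 0,"gripper": 0},{"dx": 0.112,"dy": -0.119,"dz": 0,"ax": 0,"ay": 0,"az": 0,"gripper": 0},{"dx": 0.112,"dy": -0.119,"dz": 0,"ax": 0,"ay": 0,"az": 0,"gripper": 0},{"dx": 0.112,"dy": -0.119,"dz": 0,"ax": 0,"ay": 0,"az": 0,"gripper": 0},{"dx": 0.112,"dy": -0.119,"dz": 0,"ax": 0,"ay": 0,"az": 0,"gripper": 0},{"dx": 0.1,"dy": -0.11,"dz": 0,"ax": 0,"ay": 0,"az": 0,"gripper": 0},{"dx": 0.04,"dy": -0.05,"dz": 0,"ax": 0,"ay": 0,"az": 0,"gripper": 0},{"dx": 0,"dy": 0,"dz": 0,"ax": 0,"ay": 0,"az": 0,"gripper": 0}]'

```text
clock: 2.3
eef_pos: [512.1, 141.1, 249.5]
tool_rot: [-3.142, 0.001, 0.44]
force: [-0.1, -0.3, -0.6]
width: -0.1
gripper_force: 0.0
```

step_arm --plan '[{"dx": 0,"dy": 0,"dz": 0,"ax": 0,"ay": 0,"az": 0.108,"gripper": 0},{"dx": 0,"dy": 0,"dz": 0,"ax": 0,"ay": 0,"az": 0.108,"gripper": 0},{"dx": 0,"dy": 0,"dz": 0,"ax": 0,"ay": 0,"az": 0.108,"gripper": 0},{"dx": 0,"dy": 0,"dz": 0,"ax": 0,"ay": 0,"az": 0.108,"gripper": 0},{"dx": 0,"dy": 0,"dz": 0,"ax": 0,"ay": 0,"az": 0.108,"gripper": 0},{"dx": 0,"dy": 0,"dz": 0,"ax": 0,"ay": 0,"az": 0.108,"gripper": 0},{"dx": 0,"dy": 0,"dz": 0,"ax": 0,"ay": 0,"az": 0.108,"gripper": 0},{"dx": 0,"dy": 0,"dz": 0,"ax": 0,"ay": 0,"az": 0.108,"gripper": 0},{"dx": 0.029,"dy": 0.022,"dz": 0,"ax": 0,"ay": 0,"az": 0,"gripper": 0},{"dx": 0,"dy": 0,"dz": 0.08,"ax": 0,"ay": 0,"az": 0,"gripper": 0},{"dx": 0,"dy": 0,"dz": 0.1,"ax": 0,"ay": 0,"az": 0,"gripper": 0},{"dx": 0,"dy": 0,"dz": 0.1,"ax": 0,"ay": 0,"az": 0,"gripper": 0},{"dx": 0,"dy": 0,"dz": 0.08,"ax": 0,"ay": 0,"az": 0,"gripper": 0},{"dx": 0,"dy": 0,"dz": 0.04,"ax": 0,"ay": 0,"az": 0,"gripper": 0},{"dx": 0,"dy": 0,"dz": 0,"ax": 0,"ay": 0,"az": 0,"gripper": 0},{"dx": 0,"dy": 0,"dz": 0,"ax": 0,"ay": 0,"az": 0,"gripper": 0}]'

```text
clock: 4.3
eef_pos: [513.2, 129.3, 130.9]
tool_rot: [-3.14, -0.001, -0.919]
force: [-0.3, -0.9, -0.7]
width: -0.3
gripper_force: 0.0
```

```bash
python3 - <<'E'
from h import *
s=ctrl.read_state();print(s['qpos'],s['force'])
im=shot('scene','scene1.png')
cv2.imwrite('pics/scene1b.png',im['color'][:,:,::-1])
E
```

```text
[-0.46136658  0.64359039  0.24378164  1.96928326 -0.27646895  0.55877848
 -2.51917339] [-0.27697245 -0.86332301 -0.65653207]
```

View pics/scene1.png

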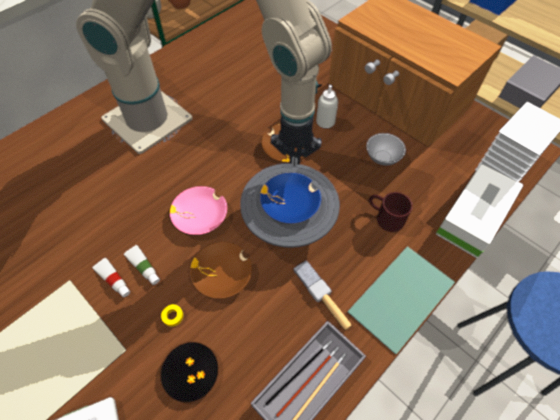

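The scene view shows the closed fingers at (297,155) above the wheel's near-left ring. They are clear of the plate, and nothing has been disturbed. I'll lower gently to contact.

step_arm --plan '[{"dx": 0,"dy": 0,"dz": 0.04,"ax": 0,"ay": 0,"az": 0,"gripper": 0},{"dx": 0,"dy": 0,"dz": 0.03,"ax": 0,"ay": 0,"az": 0,"gripper": 0},{"dx": 0,"dy": 0,"dz": 0.005,"ax": 0,"ay": 0,"az": 0,"gripper": 0},{"dx": 0,"dy": 0,"dz": 0,"ax": 0,"ay": 0,"az": 0,"gripper": 0},{"dx": 0,"dy": 0,"dz": 0,"ax": 0,"ay": 0,"az": 0,"gripper": 0}]'

```text
clock: 4.97
eef_pos: [512.7, 129.7, 107.6]
tool_rot: [-3.141, -0.0, -0.919]
force: [0.2, 0.1, 0.4]
width: -0.1
gripper_force: 0.0
```

step_arm --plan '[{"dx": 0,"dy": 0,"dz": 0.005,"ax": 0,"ay": 0,"az": 0,"gripper": 0},{"dx": 0,"dy": 0,"dz": 0,"ax": 0,"ay": 0,"az": 0,"gripper": 0}]'

```text
clock: 5.22
eef_pos: [513.4, 130.1, 106.8]
tool_rot: [-3.14, -0.001, -0.919]
force: [0.3, 0.1, 5.2]
width: -0.3
gripper_force: 2.7
```

step_arm --plan '[{"dx": 0,"dy": 0,"dz": 0.0025,"ax": 0,"ay": 0,"az": 0,"gripper": 0},{"dx": 0.0001,"dy": 0.009,"dz": 0,"ax": 0,"ay": 0,"az": -0.0167,"gripper": 0},{"dx": 0.0005,"dy": 0.018,"dz": 0,"ax": 0,"ay": 0,"az": -0.0333,"gripper": 0},{"dx": 0.0005,"dy": 0.018,"dz": 0,"ax": 0,"ay": 0,"az": -0.0333,"gripper": 0},{"dx": 0.0005,"dy": 0.018,"dz": 0,"ax": 0,"ay": 0,"az": -0.0333,"gripper": 0},{"dx": 0.0005,"dy": 0.018,"dz": 0,"ax": 0,"ay": 0,"az": -0.0333,"gripper": 0},{"dx": 0.0005,"dy": 0.018,"dz": 0,"ax": 0,"ay": 0,"az": -0.0333,"gripper": 0},{"dx": 0.0005,"dy": 0.018,"dz": 0,"ax": 0,"ay": 0,"az": -0.0333,"gripper": 0},{"dx": 0.0005,"dy": 0.018,"dz": 0,"ax": 0,"ay": 0,"az": -0.0333,"gripper": 0},{"dx": 0.0005,"dy": 0.018,"dz": 0,"ax": 0,"ay": 0,"az": -0.0333,"gripper": 0}]'

```text
clock: 6.48
eef_pos: [483.7, 95.6, 106.7]
tool_rot: [-3.14, -0.001, -0.472]
force: [-2.1, 1.3, 14.0]
width: -0.1
gripper_force: 7.1
```

```bash
python3 - <<'E'
from h import *
im=shot('top','top2.png'); print(ctrl.read_state()['force'],ctrl.read_state()['eef_pos'])
chip(im,im['T'],np.array([575,47.]))
E
```

```text
[-2.66324559  1.4834743  14.03908395] [483.14139855  94.54964948 106.68956462]
blue circ (581.1295166015625, 49.70077896118164) 78.40994262695312 2600
pale 8 px 268.875 211.625 [542.04480258   4.46910072 106.56916277] ang c -127.77042405678031 ang plate -130.83031109681315 r 59.77892259038344
gold 49 px 272.8775510204082 214.85714285714286 [533.28341856  -4.86293647 113.77308182] ang c -128.81188124026406 ang plate -131.24703433584892 r 72.57029791342222
```

The wheel follows without slipping: the gold moved 25° for 25.5° commanded. I'll continue about 81° more with slightly less pressure.

step_arm --plan '[{"dx": 0.0005,"dy": 0.018,"dz": -0.0008,"ax": 0,"ay": 0,"az": -0.0333,"gripper": 0},{"dx": 0.0005,"dy": 0.018,"dz": -0.0008,"ax": 0,"ay": 0,"az": -0.0333,"gripper": 0},{"dx": 0.0005,"dy": 0.018,"dz": 0,"ax": 0,"ay": 0,"az": -0.0333,"gripper": 0},{"dx": 0.0005,"dy": 0.018,"dz": 0,"ax": 0,"ay": 0,"az": -0.0333,"gripper": 0},{"dx": 0.0005,"dy": 0.018,"dz": 0,"ax": 0,"ay": 0,"az": -0.0333,"gripper": 0},{"dx": 0.0005,"dy": 0.018,"dz": 0,"ax": 0,"ay": 0,"az": -0.0333,"gripper": 0},{"dx": 0.0005,"dy": 0.018,"dz": 0,"ax": 0,"ay": 0,"az": -0.0333,"gripper": 0},{"dx": 0.0005,"dy": 0.018,"dz": 0,"ax": 0,"ay": 0,"az": -0.0333,"gripper": 0},{"dx": 0.0005,"dy": 0.018,"dz": 0,"ax": 0,"ay": 0,"az": -0.0333,"gripper": 0},{"dx": 0.0005,"dy": 0.018,"dz": 0,"ax": 0,"ay": 0,"az": -0.0333,"gripper": 0},{"dx": 0.0005,"dy": 0.018,"dz": 0,"ax": 0,"ay": 0,"az": -0.0333,"gripper": 0},{"dx": 0.0005,"dy": 0.018,"dz": 0,"ax": 0,"ay": 0,"az": -0.0333,"gripper": 0},{"dx": 0.0005,"dy": 0.018,"dz": 0,"ax": 0,"ay": 0,"az": -0.0333,"gripper": 0},{"dx": 0.0005,"dy": 0.018,"dz": 0,"ax": 0,"ay": 0,"az": -0.0333,"gripper": 0}]'

```text
clock: 8.28
eef_pos: [474.5, 20.6, 106.7]
tool_rot: [3.141, 0.002, 0.259]
force: [-4.4, -0.8, 13.9]
width: -0.3
gripper_force: 6.7
```

step_arm --plan '[{"dx": 0.0005,"dy": 0.018,"dz": -0.001,"ax": 0,"ay": 0,"az": -0.0333,"gripper": 0},{"dx": 0.0005,"dy": 0.018,"dz": 0,"ax": 0,"ay": 0,"az": -0.0333,"gripper": 0},{"dx": 0.0005,"dy": 0.018,"dz": 0,"ax": 0,"ay": 0,"az": -0.0333,"gripper": 0},{"dx": 0.0005,"dy": 0.018,"dz": 0,"ax": 0,"ay": 0,"az": -0.0333,"gripper": 0},{"dx": 0.0005,"dy": 0.018,"dz": 0,"ax": 0,"ay": 0,"az": -0.0333,"gripper": 0},{"dx": 0.0005,"dy": 0.018,"dz": 0,"ax": 0,"ay": 0,"az": -0.0333,"gripper": 0},{"dx": 0.0005,"dy": 0.018,"dz": 0,"ax": 0,"ay": 0,"az": -0.0333,"gripper": 0},{"dx": 0.0005,"dy": 0.018,"dz": 0,"ax": 0,"ay": 0,"az": -0.0333,"gripper": 0},{"dx": 0.0005,"dy": 0.018,"dz": 0,"ax": 0,"ay": 0,"az": -0.0333,"gripper": 0},{"dx": 0.0005,"dy": 0.018,"dz": 0,"ax": 0,"ay": 0,"az": -0.0333,"gripper": 0},{"dx": 0.0005,"dy": 0.018,"dz": 0,"ax": 0,"ay": 0,"az": -0.0333,"gripper": 0},{"dx": 0.0005,"dy": 0.018,"dz": 0,"ax": 0,"ay": 0,"az": -0.0333,"gripper": 0},{"dx": 0.0003,"dy": 0.012,"dz": 0,"ax": 0,"ay": 0,"az": -0.0222,"gripper": 0},{"dx": 0,"dy": 0,"dz": 0,"ax": 0,"ay": 0,"az": 0,"gripper": 0},{"dx": 0,"dy": 0,"dz": 0,"ax": 0,"ay": 0,"az": 0,"gripper": 0}]'

```text
clock: 10.15
eef_pos: [512.4, -36.7, 106.8]
tool_rot: [3.141, 0.003, 0.918]
force: [-2.3, -3.6, 8.1]
width: -0.1
gripper_force: 4.3
```

```bash
python3 - <<'E'
from h import *
im=shot('top','top3.png'); print(ctrl.read_state()['force'])
chip(im,im['T'],np.array([575,47.]))
cr=im['color'][140:260,190:310,::-1];cv2.imwrite('pics/crop3.png',cv2.resize(cr,(600,600),interpolation=2))
E
```

```text
[-2.75651996 -2.85244468  8.34985696]
blue circ (576.5576171875, 54.51038360595703) 78.53898620605469 2182
pale 29 px 252.10344827586206 215.79310344827587 [533.1432236   43.70053444 106.74922782] ang c -175.4928363155256 ang plate -166.01811074774028 r 44.739941990194154
gold 33 px 270.3030303030303 177.33333333333334 [ 6.22428743e+02 -2.38935030e-01  1.13936139e+02] ang c -44.885122457693996 ang plate -50.042404815566314 r 71.42582228494219
```

View pics/crop3.png

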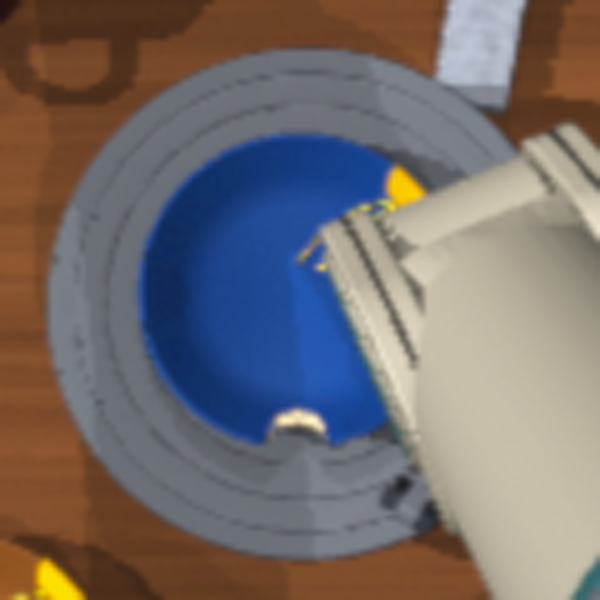

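The chip is at crop (298,425), directly below the plate's centre, so it faces the robot. Now I'll lift off and measure it.

step_arm --plan '[{"dx": 0,"dy": 0,"dz": -0.01,"ax": 0,"ay": 0,"az": 0,"gripper": 0},{"dx": 0,"dy": 0,"dz": -0.03,"ax": 0,"ay": 0,"az": 0,"gripper": 0},{"dx": 0,"dy": 0,"dz": -0.08,"ax": 0,"ay": 0,"az": 0,"gripper": 0},{"dx": 0,"dy": 0,"dz": -0.08,"ax": 0,"ay": 0,"az": 0,"gripper": 0},{"dx": 0,"dy": 0,"dz": -0.03,"ax": 0,"ay": 0,"az": 0,"gripper": 0},{"dx": 0,"dy": 0,"dz": 0,"ax": 0,"ay": 0,"az": 0,"gripper": 0},{"dx": 0,"dy": 0,"dz": 0,"ax": 0,"ay": 0,"az": 0,"gripper": 0}]'

```text
clock: 11.08
eef_pos: [512.4, -34.6, 174.3]
tool_rot: [-3.14, 0.001, 0.92]
force: [0.6, 0.9, -0.7]
width: -0.3
gripper_force: 0.0
```

```bash
python3 - <<'E'
from h import *
def fit(im,T,c0):
    P=cloud(im,T);hsv=cv2.cvtColor(im['color'],cv2.COLOR_RGB2HSV)
    d=P[...,:2]-c0;r=np.hypot(d[...,0],d[...,1]);a=np.degrees(np.arctan2(d[...,1],d[...,0]))
    m=(im['range_z']>0)&(abs(P[...,2]-114)<4)&(r>60)&(r<82)&(hsv[...,0]>95)&(hsv[...,0]<130)&(hsv[...,1]>120)
    X=P[m][:,:2];A=np.c_[2*X,np.ones(len(X))]
    for _ in range(4):
        s=np.linalg.lstsq(A,(X**2).sum(1),rcond=None)[0];c=s[:2];R=np.sqrt(s[2]+c@c);e=abs(np.hypot(*(X-c).T)-R);A=A[e<4];X=X[e<4]
    b=np.sort(np.degrees(np.arctan2(*(X-c).T[::-1]))%360);g=np.diff(b);i=np.argsort(g)[-3:]
    print('rim',c,R,len(X),'gaps',[(b[k].round(1),b[k+1].round(1)) for k in i])
im=dict(np.load('pics/top1.npz'));fit(im,im['T'],np.array([578,47.]))
s=ctrl.read_state();print(s['eef_pos'],s['tool_rot'],s['force'])
im=shot('top','top4.png');fit(im,im['T'],np.array([578,47.]))
chip(im,im['T'],np.array([575,47.]))
from scipy.spatial.transform import Rotation as Ro
w=shot('wrist','wrist4.png');T=np.eye(4);T[:3,:3]=Ro.from_euler('xyz',s['tool_rot']).as_matrix();T[:3,3]=s['eef_pos'];T=T@w['T_tool_cam']
fit(w,T,np.array([578,47.]));chip(w,T,np.array([575,47.]))
E
```

```text
rim [577.5558441   46.08161061] 69.61461311552505 501 gaps [(np.float64(283.8), np.float64(286.1)), (np.float64(61.3), np.float64(85.7)), (np.float64(192.1), np.float64(217.9))]
[512.38602203 -34.63622488 174.33048766] [-3.14048528e+00  8.02915009e-04  9.20141075e-01] [ 0.56952679  0.90425464 -0.65453883]
rim [575.16527255  48.67496357] 69.96689373340375 347 gaps [(np.float64(333.9), np.float64(341.5)), (np.float64(165.3), np.float64(189.9)), (np.float64(212.6), np.float64(331.8))]
blue circ (578.5579833984375, 50.66069793701172) 78.06294250488281 2005
pale 24 px 249.5 223.5 [514.83667357  49.9849939  107.12838308] ang c 177.15960812618195 ang plate -179.39245538575986 r 63.72489232911773
rim [574.37451808  47.85817581] 68.93839173138275 6856 gaps [(np.float64(232.6), np.float64(233.0)), (np.float64(302.5), np.float64(321.3)), (np.float64(167.1), np.float64(189.2))]
blue circ (579.39794921875, 44.60679244995117) 80.45993041992188 41192
pale 836 px 189.2177033492823 90.82535885167464 [519.72065246  47.87349616 106.38203195] ang c 179.09471655156125 ang plate 176.86678625772583 r 59.766638704210216
gold 1841 px 425.106463878327 43.22542096686583 [620.11640323  -2.42055807 112.72482331] ang c -47.606808153922586 ang plate -49.112472202244525 r 62.20582122751072
```

View pics/wrist4.png

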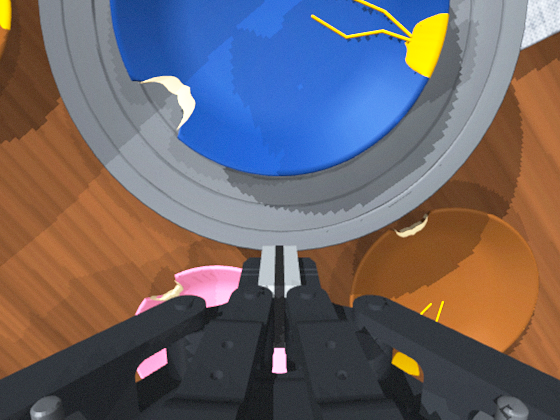

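The wrist view shows the pale chip at (165,100). Both cameras put its angle at 178–180° and the point itself at about (506, 50, 115). The wheel is standing still and free of the fingers, so I'll move above the chip.

step_arm --plan '[{"dx": 0.026,"dy": -0.023,"dz": 0,"ax": 0,"ay": 0,"az": 0,"gripper": 0},{"dx": 0.053,"dy": -0.047,"dz": 0,"ax": 0,"ay": 0,"az": 0,"gripper": 0},{"dx": 0.053,"dy": -0.047,"dz": 0,"ax": 0,"ay": 0,"az": 0,"gripper": 0},{"dx": 0.053,"dy": -0.047,"dz": 0,"ax": 0,"ay": 0,"az": 0,"gripper": 0},{"dx": 0.026,"dy": -0.024,"dz": 0,"ax": 0,"ay": 0,"az": 0,"gripper": 0},{"dx": 0,"dy": 0,"dz": 0,"ax": 0,"ay": 0,"az": 0,"gripper": 0},{"dx": 0,"dy": 0,"dz": 0.03,"ax": 0,"ay": 0,"az": 0,"gripper": 0},{"dx": 0,"dy": 0,"dz": 0.03,"ax": 0,"ay": 0,"az": 0,"gripper": 0},{"dx": 0,"dy": 0,"dz": 0.02,"ax": 0,"ay": 0,"az": 0,"gripper": 0},{"dx": 0,"dy": 0,"dz": 0,"ax": 0,"ay": 0,"az": 0,"gripper": 0},{"dx": 0,"dy": 0,"dz": 0,"ax": 0,"ay": 0,"az": 0,"gripper": 0}]'

```text
clock: 12.55
eef_pos: [506.5, 49.9, 151.1]
tool_rot: [3.141, -0.0, 0.92]
force: [-0.1, -0.0, -0.7]
width: -0.3
gripper_force: 0.0
```

```bash
python3 - <<'E'
from h import *
im=shot('wrist','wrist5.png');t=shot('scene','scene5.png')
cr=t['color'][130:270,210:390,::-1];a=cv2.resize(cr,(540,420),interpolation=2)
cv2.imwrite('pics/both.png',cv2.resize(np.hstack([a,im['color'][:,:,::-1]]),(800,305)))
E
```

```text
(no output)
```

View pics/both.png

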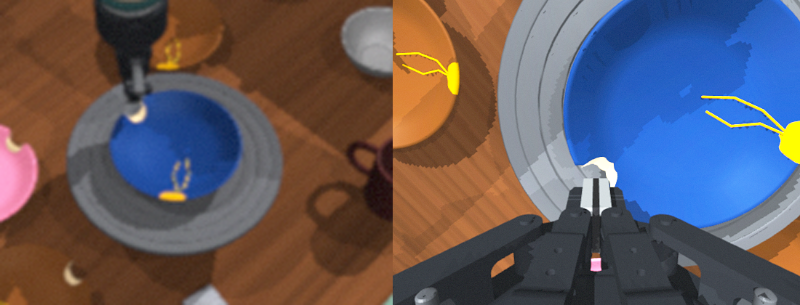

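In both views the fingertips are right above the pale chip, at wrist pixel (600,180) and scene pixel (135,105), about 17 mm up. I'll lower 3 mm and hold.

step_arm --plan '[{"dx": 0,"dy": 0,"dz": 0.01,"ax": 0,"ay": 0,"az": 0,"gripper": 0},{"dx": 0,"dy": 0,"dz": 0,"ax": 0,"ay": 0,"az": 0,"gripper": 0},{"dx": 0,"dy": 0,"dz": 0,"ax": 0,"ay": 0,"az": 0,"gripper": 0},{"dx": 0,"dy": 0,"dz": 0,"ax": 0,"ay": 0,"az": 0,"gripper": 0},{"dx": 0,"dy": 0,"dz": 0,"ax": 0,"ay": 0,"az": 0,"gripper": 0},{"dx": 0,"dy": 0,"dz": 0,"ax": 0,"ay": 0,"az": 0,"gripper": 0},{"dx": 0,"dy": 0,"dz": 0,"ax": 0,"ay": 0,"az": 0,"gripper": 0},{"dx": 0,"dy": 0,"dz": 0,"ax": 0,"ay": 0,"az": 0,"gripper": 0},{"dx": 0,"dy": 0,"dz": 0,"ax": 0,"ay": 0,"az": 0,"gripper": 0},{"dx": 0,"dy": 0,"dz": 0,"ax": 0,"ay": 0,"az": 0,"gripper": 0}]'

```text
clock: 13.9
eef_pos: [506.4, 49.9, 148.0]
tool_rot: [3.142, -0.0, 0.92]
force: [0.7, -0.3, -0.2]
width: -0.1
gripper_force: 0.0
```

step_arm --plan '[{"dx": 0,"dy": 0,"dz": 0,"ax": 0,"ay": 0,"az": 0,"gripper": 0},{"dx": 0,"dy": 0,"dz": 0,"ax": 0,"ay": 0,"az": 0,"gripper": 0},{"dx": 0,"dy": 0,"dz": 0,"ax": 0,"ay": 0,"az": 0,"gripper": 0},{"dx": 0,"dy": 0,"dz": 0,"ax": 0,"ay": 0,"az": 0,"gripper": 0},{"dx": 0,"dy": 0,"dz": 0,"ax": 0,"ay": 0,"az": 0,"gripper": 0},{"dx": 0,"dy": 0,"dz": 0,"ax": 0,"ay": 0,"az": 0,"gripper": 0},{"dx": 0,"dy": 0,"dz": 0,"ax": 0,"ay": 0,"az": 0,"gripper": 0},{"dx": 0,"dy": 0,"dz": 0,"ax": 0,"ay": 0,"az": 0,"gripper": 0},{"dx": 0,"dy": 0,"dz": 0,"ax": 0,"ay": 0,"az": 0,"gripper": 0},{"dx": 0,"dy": 0,"dz": 0,"ax": 0,"ay": 0,"az": 0,"gripper": 0},{"dx": 0,"dy": 0,"dz": 0,"ax": 0,"ay": 0,"az": 0,"gripper": 0},{"dx": 0,"dy": 0,"dz": 0,"ax": 0,"ay": 0,"az": 0,"gripper": 0},{"dx": 0,"dy": 0,"dz": 0,"ax": 0,"ay": 0,"az": 0,"gripper": 0},{"dx": 0,"dy": 0,"dz": 0,"ax": 0,"ay": 0,"az": 0,"gripper": 0}]'

```text
clock: 15.65
eef_pos: [506.4, 49.9, 148.1]
tool_rot: [3.142, -0.0, 0.92]
force: [0.4, -0.3, -0.4]
width: -0.1
gripper_force: 0.0
```

```bash
python3 -c "
from cell import ctrl
s=ctrl.read_state();print(s['eef_pos'],s['force'],s['clock']);print(ctrl.finish_job())"
```

```text
[506.39981545  49.94494256 148.06290393] [ 0.41838192 -0.30637527 -0.35732192] 15.65
the job is handed in; nothing more can be done
None
```

I turned the wheel about 105° so the unmended chip faces the robot within about 2°, and handed the job in at 15.65 s with the closed fingers pointing down, held still for nearly 3 s about 14 mm above the chip; only the wheel's bare metal was touched.

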